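Feed one blank into the drilling jig and clamp it

TASK

Load the drilling jig on the bench: push the sprung feed slide all the way in so that the lowest wooden blank comes out of the magazine into the channel, and let the slide spring back. Then push that blank along the channel until it is home against the stop block, and turn the knurled clamp screw clockwise until it seats. Feed only one blank, and leave the other things on the bench where they lie.

Things in the scene. Friction and masses are not known exactly. Their poses are not given: they have to be found in the camera images.
- drill_jig: The jig: L-shaped plywood deck, 8 mm thick, fixed on the bench. Origin: on the bench surface, under the spot in the channel where a fed blank arrives; z up. The channel runs along jig +x, centred on y = 0, 44 mm wide between wooden rails whose tops are 14 mm above the bench (deck 8 mm). -y rail from x = -60 mm on; +y rail from x = 60 mm on, flared mouth from 40 mm. Room to reach in at -x
- feeder_slide (a joint): Travel of the sprung feed slide, m: 0 = out (rest), 0.056 = fully in, at its end stop. It moves along jig -y; a spring (3 N at rest, 10 N fully in) pushes it back out. At full stroke the blank stands wholly within the channel; pushed short, it sticks out on the +y side and catches on the rail's mouth
- slide_pad (a point): Centre of the outer face of the slide's upright push plate (steel, black rubber face, 52 mm wide along x, 12 to 60 mm above the bench, facing jig +y). At rest at jig x = 0, y = 148 mm, z = 42 mm; it moves with the slide
- blank_1: The lowest of three identical plain wooden blocks stacked in the magazine, 60 (jig x) x 40 (jig y) x 18 mm, about 35 g. Origin: centre of its underside. It starts at jig x = 0, y = 54 mm, z = 8 mm and, once fed, lies about jig x = 0, y = 0, its top 26 mm above the bench
- blank_2: The second blank in the stack, same size; origin: centre of its underside. It drops onto the deck when the slide has sprung back
- blank_3: The top blank in the stack, same size; origin: centre of its underside
- clamp_station: Dark steel stop and clamp bridge, fixed on the deck 153 to 177 mm along jig x (varies), axes parallel to the jig's. Origin: on the deck, mid channel, at the stop block's face (20 mm high, at x = 0): a blank is home with its centre at station x = -30 mm, y = 0. The bridge crosses at x -40 to -10 mm, 34 to 44 mm above the bench, posts at y = +/-31 to 42 mm; a home blank's rear 20 mm stay clear of it
- clamp_screw (a joint): Turn of the clamp screw in rad, growing clockwise as seen from above; starts between 0 and 0.6. It turns easily (0.04 N m) and goes down 1 mm per rad; its foot meets a blank at about 2.2 and it comes hard against its stop, seated, at 2.7. It stays where it is left
- screw_grip (a point): Point on the screw's axis at grip height: knurled brass thumbscrew on the bridge, upright axis, 28 mm across and 30 mm tall, from about 50 to 80 mm above the bench (less its travel), 25 mm before the stop face. This point is about 10 mm below the knob's top
- masking_tape: Bystander: roll of masking tape, 94 mm across, 24 mm high, lying flat; origin: centre of its underside
- tape_measure: Bystander: yellow tape measure, 60 x 80 x 64 mm, standing; origin: centre of its underside
- hex_key: Bystander: long black hex key, 108 x 57 x 6 mm, lying on the robot's side of the jig; origin: centre of its underside
- magazine (a point): Middle of the magazine's mouth (top, 58 mm above the bench, jig x = 0, y = 54 mm): an upright aluminium shaft, outside 73 (x) x 53 (y) mm, open at the top, holding the stacked blanks beside the start of the channel. Its wall toward the channel (-y) starts 29 mm above the bench, so only the lowest blank can pass out
There are look-alikes about, which are no part of the job. Leave any blue look-alike of the blank_3 alone.

How it is judged:
By the outcome, as a careful person would: the job done as asked, in the order asked, and still so for the second after the job is handed in, with the robot touching nothing.
It also fails if it takes over 66 s, if anything falls off the work surface, if the arm or the gripper's body presses on something with over 40 N, if the wrist force passes 120 N, or if a joint passes its speed limit or range.

ROBOT

A 6-joint arm with a two-finger parallel gripper is mounted at the origin on a cart in front of the work surface, level with it; the furniture and walls round the work are solid. World frame = base frame: x ahead of the robot, y to its left, z up, the work surface at z = 0. Lengths are in m, angles in rad, forces in N, time in s.
With the tool pointing down it reaches from about 0.375 to 0.925 m from the base axis. Payload 5.7 kg.
Tool frame: the origin (TCP) lies midway between the tips of the shut fingers; the grasp point (between the pads) lies 19 mm behind it; z points along the fingers, x is the direction in which the jaws open and shut, and the axes are right-handed (so a half turn about z gives the same grasp; the last joint's range is limited). The gripper opens to 88 mm and grips with 3 to 60 N. Pads are 20 mm wide; open, the fingers measure 115 mm over their backs; the gripper's body (75 mm by 178 mm) begins 61 mm behind the grasp point.
Start: joints at [-1.352, 0.359, 1.51, -0, 1.272, -0.115], TCP at [0.197, -0.567, 0.223] pointing down, gripper open.
Joint ranges: [-2.97, 2.97], [-1.01, 2.36], [0.21, 2.38], [-0.96, 4.11], [0.2, 2.71], [-2.98, 2.98]. Speed limits (rad/s): [2.39, 2.39, 3.14, 3.14, 3.14, 3.14].

INTERFACE

Orientations are given as a unit quaternion [x, y, z, w].
In Python, from bench import move_ptp, servo_line, goto_joints, move_gripper, sleep, inverse_kinematics, capture, PlanningError, close_job, spot_in, silhouettes, current_clock, current_joint_pos, current_qvel, current_joint_torque, current_position, current_orientation, current_force, current_torque, current_finger_gap gives the robot as it stands. Calls block until the motion is done:
- move_ptp(position, orientation): joint-space move of the TCP to a pose.
- servo_line(position, orientation=None, rate=0.15, contact_N=None): straight line of the TCP; orientation=None keeps the orientation; rate is the mean speed in m/s. With contact_N (N) it stops when the force on the tool has changed by that much, and returns True; else False.
- goto_joints(angles): joint-space move.
- move_gripper(opening): finger opening in m; the grip force is fixed at half the most; returns when the fingers have stopped.
- sleep(seconds).
- inverse_kinematics(position, orientation): joint angles nearest the present ones, or None.
- capture(name): name is "scene" or "top" or "wrist"; returns a dict with "image" (384x512x3 uint8, blue, green, red), "range_z" (384x512 float32, m along the optical axis (not along the pixel's ray), 0 where there is no reading), "intrinsics" (3x3 intrinsics, pixels), "R" (3x3) and "t" (3): a world point X has camera coordinates R X + t. Camera axes: x right, y down, z forward; pixel columns grow to the right and rows downward; lengths in m; the calibration is good to about 2 mm. A picture is of the moment at which its call begins.
A pose or a line that the arm cannot do raises PlanningError and nothing moves.
- close_job(): hands the job in, once; it reports no verdict.
Trained networks look in the newest picture that a camera, given by its name, has taken for a name from the list of things; names that differ only in an ending like _2 or _b are one class to them, and where a whole thing is asked for, a point or a joint stands for the part that bears it (a point fixed in the world has none). Each returns a list of dicts, best first, with "conf" (0 to 1); they miss things now and then, are a little off and sometimes report something else, mostly with a low value. They report only what shows in the picture. A call takes as long as a camera call. They do not tell look-alikes from the thing itself.
- spot_in(camera, query): "xy" ([column, row] in pixels, amid what is visible of it).
- silhouettes(camera, query): "region" (384x512 bool, what is visible of it) and "xy" ([column, row] in pixels, amid what is visible of it).
Readings, each from a call of its own:
- current_clock(): time.
- current_joint_pos(): joint angles.
- current_qvel(): joint speeds.
- current_joint_torque(): joint torques, N m.
- current_position(): TCP position.
- current_orientation(): TCP orientation.
- current_force(): force on the tool from outside, world axes, zero at the start.
- current_torque(): the same for the moment, N m.
- current_finger_gap(): finger opening in m.
Only numpy, scipy, OpenCV 4.12 (cv2) and the standard library are available. Lean on these libraries where they do the work, as an engineer would, in place of code of your own. Each camera call takes 0.05 s, during which the arm holds its last target. There are 200 camera calls.

## Working session

There is one attempt and no reset: what is moved stays moved. The work goes in short steps, each a Python script; the robot and the scene stay as the last script left them, time stands still between calls to the robot, and variables do not carry over. Pictures are saved under pics/ and viewed, about 8 in all and at most 12, crops included, and the job is handed in when it is done.

```bash
mkdir -p pics
cat > h.py <<'E'
import numpy as np, cv2
from bench import *
def pts(c, m=None):
    z=c["range_z"]; v,u=np.nonzero((z>0) if m is None else (m&(z>0)))
    K=c["intrinsics"]; d=z[v,u]
    P=np.stack([(u-K[0,2])/K[0,0]*d,(v-K[1,2])/K[1,1]*d,d])
    return (c["R"].T@(P-np.array(c["t"])[:,None])).T
def px(c,X):
    p=c["intrinsics"]@(c["R"]@np.array(X)+c["t"]); return p[:2]/p[2]
E
python3 - <<'E'
from h import *
print(current_clock(),current_joint_pos(),current_orientation())
ims=[]
for n in ["top","scene"]:
    c=capture(n); ims.append(c["image"]); print(n,(-c["R"].T@c["t"]).round(3))
    np.savez(f"{n}0.npz",**c)
    for q in ["drill_jig","feeder_slide","slide_pad","blank_1","clamp_station","clamp_screw","screw_grip","masking_tape","tape_measure","hex_key","magazine"]:
        for r in silhouettes(n,q)[:3]:
            P=pts(c,r["region"]); 
            print(q,round(r["conf"],2),np.round(r["xy"]),r["region"].sum(),np.median(P,0).round(3) if len(P) else None, P.min(0).round(3) if len(P) else None,P.max(0).round(3) if len(P) else None)
    cv2.imwrite(f"pics/{n}0.png",cv2.resize(c["image"],(800,600)))
E
```

```text
0.0 [-1.35212898e+00  3.59491373e-01  1.51137773e+00  6.11650000e-05
  1.27251563e+00 -1.15073529e-01] [ 8.14727463e-01 -5.79843391e-01 -6.45980369e-04 -6.21646906e-04]
top [0.478 0.185 0.906]
drill_jig 0.75 [305. 190.] 6348 [0.547 0.043 0.01 ] [ 0.438 -0.044 -0.001] [0.729 0.182 0.081]
feeder_slide 0.56 [259. 199.] 929 [0.525 0.147 0.025] [ 0.479  0.107 -0.003] [0.578 0.182 0.063]
slide_pad 0.6 [259. 200.] 967 [0.527 0.147 0.024] [0.477 0.109 0.006] [0.58  0.182 0.063]
blank_1 0.69 [342. 275.] 566 [ 0.363 -0.031  0.018] [ 0.329 -0.056 -0.003] [ 0.394 -0.009  0.024]
blank_1 0.62 [290. 202.] 571 [0.52  0.086 0.062] [0.489 0.063 0.035] [0.55  0.108 0.067]
blank_1 0.32 [324. 140.] 860 [0.651 0.016 0.044] [ 0.63  -0.042 -0.001] [0.701 0.057 0.083]
clamp_station 0.61 [321. 138.] 790 [0.652 0.016 0.044] [ 0.63  -0.028  0.007] [0.699 0.057 0.083]
clamp_screw 0.74 [327. 143.] 192 [0.648 0.016 0.079] [0.635 0.001 0.01 ] [0.675 0.028 0.083]
clamp_screw 0.28 [257. 124.] 761 [0.668 0.148 0.023] [ 0.617  0.033 -0.749] [0.789 0.194 0.029]
clamp_screw 0.27 [306. 190.] 6507 [0.547 0.043 0.01 ] [ 0.4
[... 1146 characters left out ...]
 [0.487 0.058 0.053] [0.547 0.112 0.066]
clamp_station 0.8 [249. 157.] 505 [0.647 0.027 0.043] [ 0.628 -0.079 -0.002] [0.715 0.06  0.082]
screw_grip 0.59 [254. 152.] 97 [0.644 0.025 0.073] [0.634 0.009 0.051] [0.657 0.032 0.082]
masking_tape 0.76 [221. 186.] 673 [0.662 0.153 0.018] [ 0.615  0.086 -0.003] [0.727 0.199 0.028]
masking_tape 0.37 [265. 210.] 555 [0.522 0.178 0.025] [0.481 0.116 0.008] [0.576 0.189 0.062]
tape_measure 0.62 [173. 196.] 670 [0.731 0.257 0.044] [ 0.718  0.173 -0.002] [0.792 0.283 0.067]
hex_key 0.5 [320. 226.] 91 [0.39  0.131 0.004] [ 0.361  0.047 -0.003] [0.409 0.153 0.007]
magazine 0.87 [270. 195.] 3220 [0.523 0.088 0.012] [ 0.439 -0.051 -0.004] [0.728 0.189 0.064]
```

View pics/top0.png

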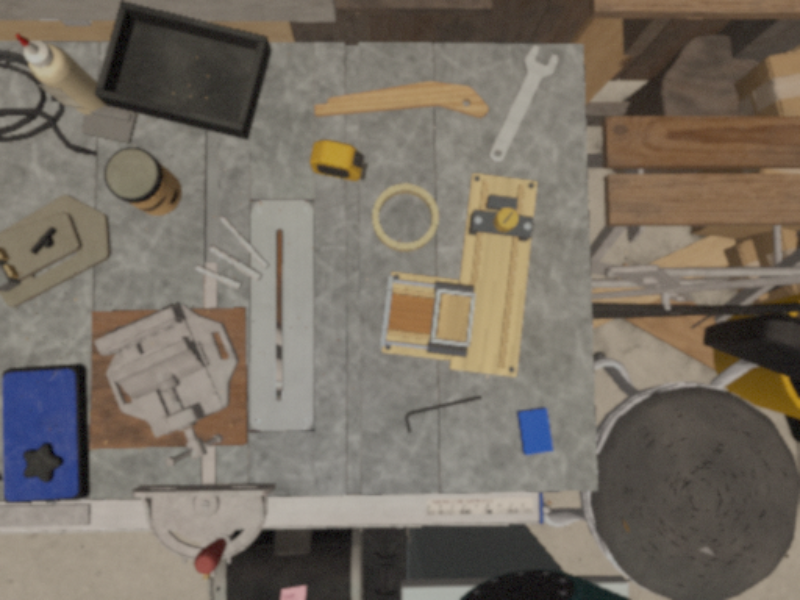

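View pics/scene0.png

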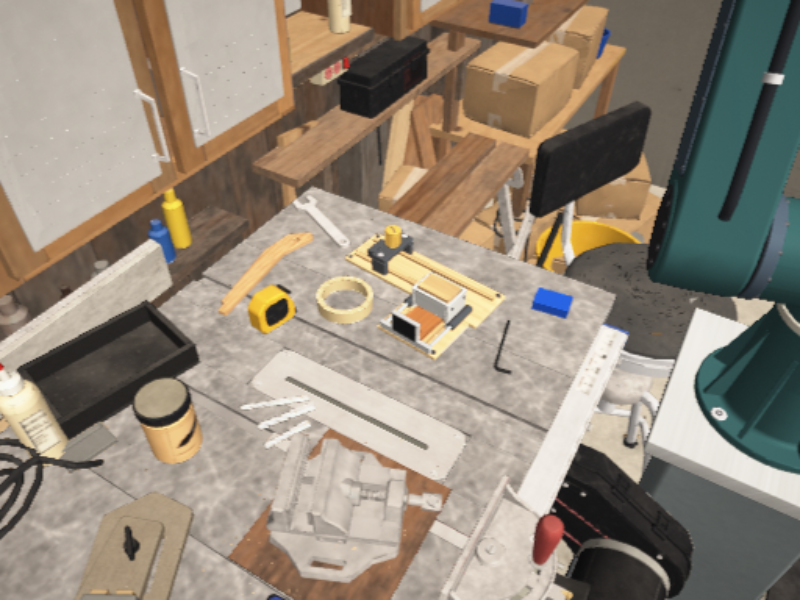

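The top view shows the jig right of centre: magazine at (453,317), black-faced slide plate at about (388,315), brass knob at (507,219). The blue block at (535,430) is the look-alike. Jig +x runs up the picture. Next is a closer wrist view.

```bash
cat >> h.py <<'E'
from scipy.spatial.transform import Rotation as Ro
def down(a):  # tool z down, tool x (jaw axis) at world angle a
    return (Ro.from_euler('z',a)*Ro.from_euler('x',np.pi)).as_quat()
E
python3 - <<'E'
from h import *
p=[0.50,0.07,0.34]
for a in np.arange(-3,3.2,.5):
    j=inverse_kinematics(p,down(a)); print(round(a,2),None if j is None else np.round(j,2))
a=-0.07
move_ptp(p,down(a))
c=capture("wrist"); np.savez("wrist0.npz",**c)
print(current_clock(),(-c["R"].T@c["t"]).round(3), current_joint_pos().round(2) if hasattr(current_joint_pos(),'round') else current_joint_pos())
for q in ["slide_pad","blank_1","clamp_station","screw_grip","magazine","drill_jig"]:
    for r in silhouettes("wrist",q)[:3]:
        P=pts(c,r["region"]); print(q,round(r["conf"],2),np.round(r["xy"]),r["region"].sum(),np.median(P,0).round(4))
cv2.imwrite("pics/w0.png",cv2.resize(c["image"],(800,600)))
E
```

```text
-3.0 None
-2.5 [0.   0.13 1.53 0.   1.48 2.5 ]
-2.0 [0.   0.13 1.53 0.   1.48 2.  ]
-1.5 [ 0.    0.13  1.53 -0.    1.48  1.5 ]
-1.0 [ 0.    0.13  1.53 -0.    1.48  1.  ]
-0.5 [ 0.    0.13  1.53 -0.    1.48  0.5 ]
0.0 [ 0.    0.13  1.53 -0.    1.48  0.  ]
0.5 [ 0.    0.13  1.53 -0.    1.48 -0.5 ]
1.0 [ 0.    0.13  1.53 -0.    1.48 -1.  ]
1.5 [ 0.    0.13  1.53 -0.    1.48 -1.5 ]
2.0 [ 0.    0.13  1.53  0.    1.48 -2.  ]
2.5 [ 0.    0.13  1.53  0.    1.48 -2.5 ]
3.0 None
3.7833 [0.504 0.136 0.502] [ 0.    0.13  1.53 -0.    1.48  0.07]
slide_pad 0.78 [270.  93.] 2723 [0.5262 0.1551 0.0237]
blank_1 0.59 [272. 142.] 1361 [0.519  0.0904 0.0617]
clamp_station 0.77 [365. 186.] 1753 [0.648  0.0244 0.0439]
screw_grip 0.89 [368. 190.] 484 [0.6453 0.0207 0.0792]
screw_grip 0.32 [272.  94.] 2462 [0.5269 0.1552 0.0239]
magazine 0.6 [288. 162.] 14119 [0.5443 0.0517 0.0086]
drill_jig 0.97 [284. 160.] 13940 [0.5438 0.0517 0.0086]
drill_jig 0.66 [366. 189.] 461 [0.6452 0.0208 0.0793]
```

View pics/w0.png

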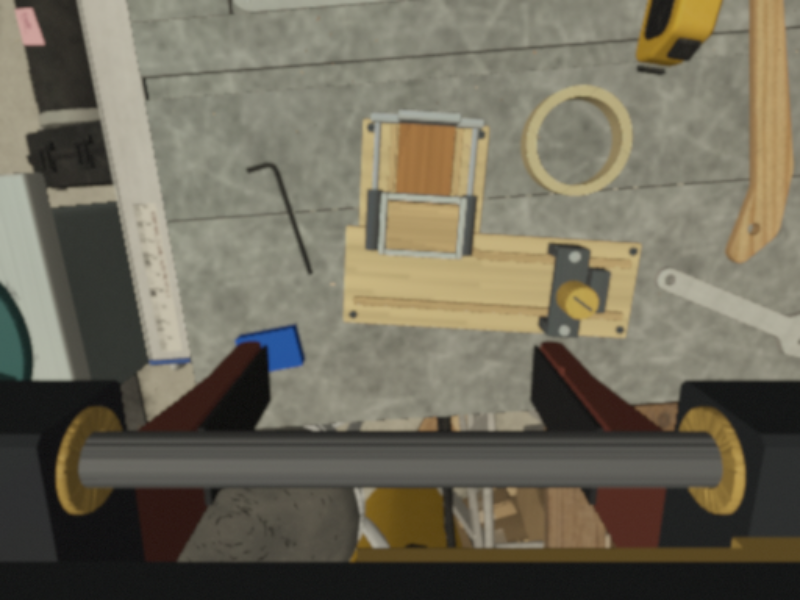

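The wrist view shows the jig with yaw a few degrees clockwise, the magazine at (430,225), the push plate at (430,118) and the knob at (578,300). I'll fit the pose from both depth images.

```bash
cat > fit.py <<'E'
from h import *
def rect(P,lab):
    r=cv2.minAreaRect((P[:,:2]*1000).astype(np.float32)); print(lab,len(P),np.round(r[0],1),np.round(r[1],1),round(r[2],1))
for n in ["top0","wrist0"]:
    c=dict(np.load(n+".npz")); P=pts(c)
    def sel(lo,hi,x0,x1,y0,y1): return P[(P[:,2]>lo)&(P[:,2]<hi)&(P[:,0]>x0)&(P[:,0]<x1)&(P[:,1]>y0)&(P[:,1]<y1)]
    def clean(Q,r=.006,k=4):
        from scipy.spatial import cKDTree
        t=cKDTree(Q[:,:2]); return Q[np.array([len(v) for v in t.query_ball_point(Q[:,:2],r)])>=k]
    print(n,"bench z",np.median(sel(-.02,.003,.42,.7,-.1,.3)[:,2]).round(4),"deck z",np.median(sel(.005,.011,.5,.6,-.04,.06)[:,2]).round(4))
    rect(clean(sel(.05,.072,.46,.58,.04,.13)),"magtop")
    rect(clean(sel(.05,.072,.46,.60,.15,.22)),"pad top")
    rect(clean(sel(.072,.09,.6,.7,-.03,.07)),"knob")
    rect(clean(sel(.038,.05,.6,.69,-.04,.08)),"bridge")
    # deck edges: for x bins the min y of deck
    for lab,ax in (("-y edge",0),):
        D=sel(.004,.018,.47,.70,-.06,.03); xs=np.arange(.475,.70,.008); E=[]
        for x in xs:
            q=D[abs(D[:,0]-x)<.004]; 
            if len(q)>3: E.append([x,np.percentile(q[:,1],2)])
        E=np.array(E); f=np.polyfit(E[:,0],E[:,1],1); rr=E[:,1]-np.polyval(f,E[:,0]); k=abs(rr)<2*rr.std()+1e-4; f=np.polyfit(E[k,0],E[k,1],1); print(lab,"yaw deg",np.degrees(np.arctan(f[0])).round(2),"y at .52",np.polyval(f,.52).round(4),"rms",rr[k].std().round(4))
E
python3 fit.py
```

```text
top0 bench z -0.0 deck z 0.0085
magtop 838 [519.4  85.3] [52.6 72.4] 82.7
pad top 98 [531.6 174.4] [ 8.  51.1] 82.4
knob 157 [648.6  14. ] [27.4 27.3] 2.1
bridge 393 [649.5  13.9] [83.5 30.1] 82.7
-y edge yaw deg -7.78 y at .52 -0.019 rms 0.0031
wrist0 bench z -0.0006 deck z 0.0078
magtop 2052 [518.7  89.8] [52.6 72.5] 82.4
pad top 298 [530.1 178.9] [ 8.4 51.2] 82.4
knob 383 [648.7  18.6] [28.4 27.9] 39.1
bridge 902 [648.6  18.4] [83.7 30.8] 82.5
-y edge yaw deg -7.45 y at .52 -0.0139 rms 0.0013
```

Yaw is −7.5°, and the geometry is consistent: the knob lies at jig (138, 0). The cameras disagree by about 4 mm in y, which contact will resolve. Now feeding.

```bash
cat >> h.py <<'E'
YAW=np.radians(-7.5); O=np.array([.5120,.0340])
ex=np.array([np.cos(YAW),np.sin(YAW)]); ey=np.array([-np.sin(YAW),np.cos(YAW)])
def W(x,y,z): return [*(O+x*ex+y*ey),z]
def J(p): d=np.array(p[:2])-O; return np.array([d@ex,d@ey,p[2]])
E
python3 - <<'E'
from h import *
q=down(YAW)
move_gripper(0.0)
move_ptp(W(0,.185,.12),q)
servo_line(W(0,.185,.032),rate=.12)
F0=np.array(current_force())
hit=servo_line(W(0,.145,.032),rate=.04,contact_N=2)
print("contact",hit,J(current_position()).round(4),(np.array(current_force())-F0).round(1),current_clock())
y0=J(current_position())[1]
for y in np.r_[y0-.040, y0-.050:y0-.0701:-.002]:
    hit=servo_line(W(0,y,.032),rate=.06 if y==y0-.040 else .02,contact_N=25 if y==y0-.04 else 20)
    f=(np.array(current_force())-F0)@np.r_[ey,0]; p=J(current_position())
    print(round(y-y0,4),hit,(p-[0,y0,0]).round(4),round(f,1))
    if hit or f>22: break
c=capture("top"); np.savez("top1.npz",**c); print(current_clock())
E
```

```text
contact True [-1.000e-04  1.577e-01  3.190e-02] [0.6 2.6 2.2] 8.0417
-0.04 False [-0.0001 -0.0389  0.0319] 7.9
-0.05 False [-0.0001 -0.0485  0.0319] 9.3
-0.052 False [-0.0001 -0.0504  0.032 ] 9.9
-0.054 False [-0.     -0.0524  0.0319] 9.9
-0.056 False [-0.0001 -0.0539  0.032 ] 11.3
-0.058 False [-0.    -0.054  0.032] 20.9
-0.06 False [ 0.0001 -0.0541  0.0321] 29.6
10.8167
```

Run:
```python
from h import *
servo_line(W(0,.165,.032),rate=.08)
print(current_force(),current_clock())
servo_line(W(0,.185,.032),rate=.1)
servo_line(W(0,.185,.12),rate=.2)
move_ptp(W(-.10,.0,.20),down(YAW+np.pi/2))
c=capture("top"); np.savez("top1.npz",**c); print(current_clock())
for r in silhouettes("top","blank_1")[:4]:
    P=pts(c,r["region"]); print(round(r["conf"],2),J(np.median(P,0)).round(4),len(P))
u,v=px(c,W(.06,.05,.02)).astype(int); im=c["image"][v-75:v+75,u-100:u+100]
cv2.imwrite("pics/t1.png",cv2.resize(im,(800,600),interpolation=cv2.INTER_CUBIC))
P=pts(c); Q=np.array([J(p) for p in P])
B=Q[(abs(Q[:,2]-.026)<.004)&(abs(Q[:,0])<.06)&(abs(Q[:,1])<.04)]
if len(B): print(len(B),cv2.minAreaRect((B[:,:2]*1000).astype(np.float32)),np.percentile(B,[2,98],axis=0).round(4))
M=Q[(abs(Q[:,0])<.02)&(abs(Q[:,1]-.054)<.015)]; print("stack z",np.median(M[:,2]).round(4))
T=Q[(Q[:,2]>.054)&(Q[:,2]<.066)&(abs(Q[:,0])<.03)&(Q[:,1]>.08)&(Q[:,1]<.17)]; print("plate y",np.median(T[:,1]).round(4) if len(T) else None)
```

```text
[ 0.5013899  -0.49155581  0.44130375] 11.8083
14.45
0.94 [0.0005 0.0513 0.0445] 564
0.66 [0.0009 0.0001 0.0264] 538
586 ((0.7007827758789062, 9.11773681640625), (100.150390625, 61.44548034667969), 0.19243557751178741) [[-0.0461 -0.0205  0.0231]
 [ 0.0471  0.0378  0.0293]]
stack z 0.0446
plate y 0.1419
```

View pics/t1.png

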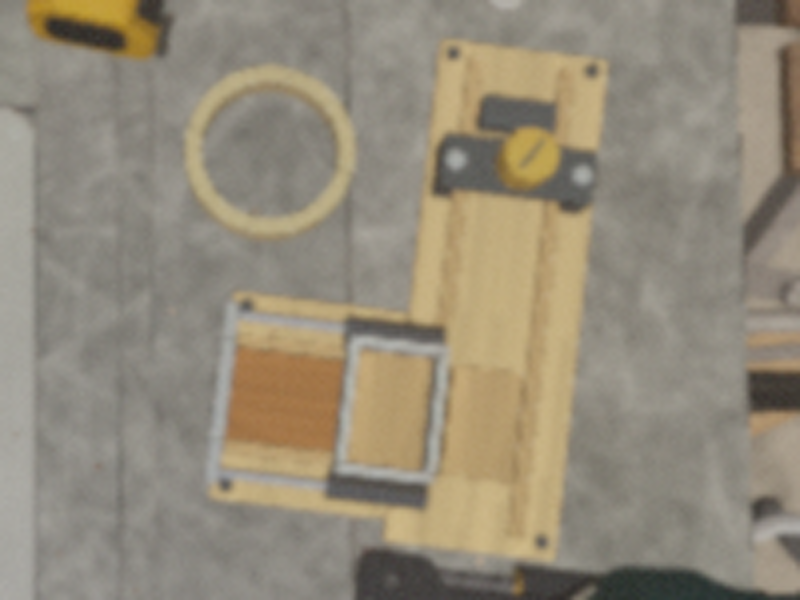

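The blank lies fed in the channel at (480,425), the slide is back, and the next blank has dropped. Now I'll push it home.

Run:
```python
from h import *
q=down(YAW+np.pi/2)
move_ptp(W(-.065,0,.10),q)
servo_line(W(-.065,0,.017),rate=.12)
F0=np.array(current_force())
for x in (.045,.08):
    h=servo_line(W(x,0,.017),rate=.06,contact_N=6)
    print(h,J(current_position()).round(4),(np.array(current_force())-F0).round(1))
    if h: break
else:
    h=servo_line(W(.105,0,.017),rate=.03,contact_N=8)
    print(h,J(current_position()).round(4),(np.array(current_force())-F0).round(1))
print(current_clock())
c=capture("top"); np.savez("top2.npz",**c)
u,v=px(c,W(.08,.02,.02)).astype(int); im=c["image"][v-60:v+60,u-80:u+80]
cv2.imwrite("pics/t2.png",cv2.resize(im,(800,600),interpolation=cv2.INTER_CUBIC))
```

```text
False [0.0448 0.     0.017 ] [-0.7  0.1 -0.6]
False [ 0.0797 -0.      0.0168] [-0.5  0.8 -0.6]
True [ 0.0927 -0.      0.0165] [-0.9 -0.1 -0.8]
19.1
```

Contact came at x = 92.7 mm, against 93 expected. A firmer press will confirm it, then I'll back off and look.

Run:
```python
from h import *
h=servo_line(W(.098,0,.017),rate=.02,contact_N=15)
print(h,J(current_position()).round(4),np.round(current_force(),1))
servo_line(W(.05,0,.017),rate=.12)
servo_line(W(.05,0,.13),rate=.2)
move_ptp(W(.02,-.03,.24),down(YAW))
print(current_clock())
c=capture("wrist"); np.savez("wrist2.npz",**c)
cs={"w":c,"t":capture("top")}
for n,c in cs.items():
    P=pts(c); Q=np.array([J(p) for p in P])
    B=Q[(abs(Q[:,2]-.026)<.004)&(Q[:,0]>.08)&(Q[:,0]<.124)&(abs(Q[:,1])<.026)]
    print(n,len(B),np.percentile(B,[3,97],axis=0).round(4).tolist() if len(B) else None)
    S=Q[(abs(Q[:,2]-.028)<.004)&(Q[:,0]>.15)&(Q[:,0]<.19)&(abs(Q[:,1])<.03)]
    print("stop",len(S),np.percentile(S,[3,97],axis=0).round(4).tolist() if len(S) else None)
    K=Q[(Q[:,2]>.072)&(Q[:,2]<.09)&(abs(Q[:,0]-.138)<.03)&(abs(Q[:,1])<.03)]
    if len(K): print("knob",((np.percentile(K,2,0)+np.percentile(K,98,0))/2).round(4),np.median(K[:,2]))
c=cs["w"]; cv2.imwrite("pics/w2.png",cv2.resize(c["image"],(800,600)))
```

```text
False [ 0.0931 -0.      0.0163] [-9.1  1.6  6.4]
22.2333
w 693 [[0.1031, -0.0156, 0.0239], [0.1232, 0.0214, 0.0272]]
stop 447 [[0.1609, -0.0176, 0.0252], [0.18, 0.0225, 0.0291]]
knob [0.1372 0.0023 0.0775] 0.07954666714612818
t 160 [[0.1046, -0.0204, 0.0232], [0.1232, 0.0171, 0.0291]]
stop 167 [[0.1598, -0.0219, 0.0254], [0.1812, 0.0178, 0.0313]]
knob [ 0.1388 -0.002   0.0789] 0.07996048731451146
```

View pics/w2.png

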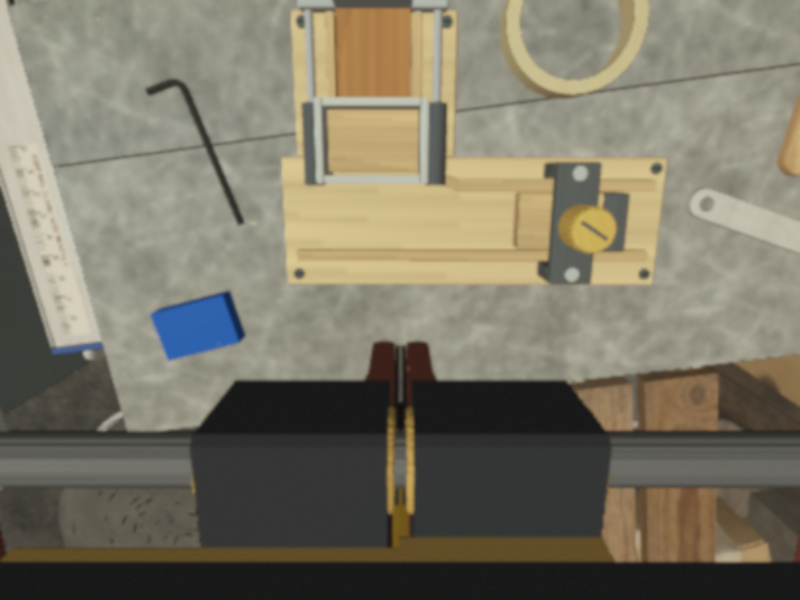

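The blank is home: its rear edge at (515,220) is at x = 103 mm and the stop face is at about 162 mm. Next is gripping and turning the knob.

Run:
```python
from h import *
x,y,z=.138,.0003,.052
move_gripper(.06)
a=1.5
move_ptp(W(x,y,.12),down(a))
servo_line(W(x,y,z),rate=.1)
F0=np.array(current_force()); T0=np.array(current_torque())
move_gripper(.02)
print("gap",current_finger_gap(),"F",(np.array(current_force())-F0).round(1),current_clock(),np.round(current_joint_pos(),2))
t=0
while t<2.95:
    d=.3 if t<1.8 else .1
    t+=d
    j=inverse_kinematics(W(x,y,z-.001*min(t,2.6)),down(a-t))
    if j is None: print("no ik",t); break
    goto_joints(j)
    f=np.array(current_force())-F0; T=np.array(current_torque())-T0
    print(round(t,2),"q6",round(current_joint_pos()[5],3),"F",f.round(1),"Tz",T.round(3),"tau6",np.round(current_joint_torque()[5],3))
    if abs(T[2])>.3: break
print(current_clock(),current_finger_gap(),J(current_position()).round(4))
```

```text
gap 0.027395511324935645 F [-1.   0.8  0.2] 26.2083 [-0.08  0.61  1.56  0.    0.98 -1.58]
0.3 q6 -1.285 F [-1.2  1.8  2.3] Tz [ 0.357 -0.062  0.034] tau6 0.257
0.6 q6 -0.987 F [0.1 4.4 3. ] Tz [ 0.783 -0.149 -0.001] tau6 0.231
0.9 q6 -0.686 F [0.8 4.6 1.8] Tz [ 0.869 -0.307 -0.023] tau6 0.13
1.2 q6 -0.386 F [1.  4.5 1.7] Tz [ 0.922 -0.437 -0.033] tau6 0.13
1.5 q6 -0.086 F [3.  4.8 0.4] Tz [ 0.956 -0.51  -0.068] tau6 0.13
1.8 q6 0.214 F [2.5 5.7 1.9] Tz [ 0.925 -0.519 -0.048] tau6 0.137
1.9 q6 0.315 F [3.5 4.9 1.6] Tz [ 0.964 -0.458  0.035] tau6 0.203
2.0 q6 0.415 F [2.5 5.9 2. ] Tz [ 0.881 -0.455  0.027] tau6 0.207
2.1 q6 0.515 F [4.  5.  2.4] Tz [ 0.836 -0.488 -0.005] tau6 0.21
2.2 q6 0.613 F [2.4 4.2 4.7] Tz [ 0.586 -0.45   0.309] tau6 0.578
29.5583 0.027404649075341608 [0.1395 0.0005 0.0505]
```

Run:
```python
from h import *
x,y,a=.138,.0003,1.5
for t in (2.26,2.32,2.38,2.44):
    goto_joints(inverse_kinematics(W(x,y,.0498),down(a-t)))
    print(t,"q6",round(current_joint_pos()[5],3),np.round(current_force(),1),np.round(current_torque(),3),"tau6",np.round(current_joint_torque()[5],3))
    if abs(current_joint_torque()[5])>1.2: break
move_gripper(.06)
p=current_position(); servo_line([p[0],p[1],.14],rate=.15)
move_ptp(W(.02,-.03,.24),down(YAW))
c=capture("wrist"); np.savez("wrist3.npz",**c); print(current_clock())
Q=np.array([J(p) for p in pts(c)])
B=Q[(abs(Q[:,2]-.026)<.004)&(Q[:,0]>.08)&(Q[:,0]<.124)&(abs(Q[:,1])<.026)]; print("blank",np.percentile(B,[3,97],axis=0).round(4).tolist())
K=Q[(Q[:,2]>.068)&(Q[:,2]<.09)&(abs(Q[:,0]-.138)<.03)&(abs(Q[:,1])<.03)]; print("knob",np.median(K,0))
M=Q[(abs(Q[:,0])<.02)&(abs(Q[:,1]-.054)<.015)]; print("stack z",np.median(M[:,2]).round(4))
cv2.imwrite("pics/w3.png",cv2.resize(c["image"],(800,600)))
```

```text
2.26 q6 0.674 [3.2 3.1 4.3] [ 0.688 -0.669  0.394] tau6 0.527
2.32 q6 0.734 [1.5 1.6 5.4] [ 0.326 -0.44   0.463] tau6 0.535
2.38 q6 0.794 [1.3 0.8 7.5] [ 0.112 -0.195  0.436] tau6 0.548
2.44 q6 0.854 [-0.3 -1.1  8.1] [-0.088  0.044  0.393] tau6 0.57
32.875
blank [[0.1031, -0.0159, 0.024], [0.1233, 0.0212, 0.0271]]
knob [0.13615797 0.002304   0.0778035 ]
stack z 0.0437
```

View pics/w3.png

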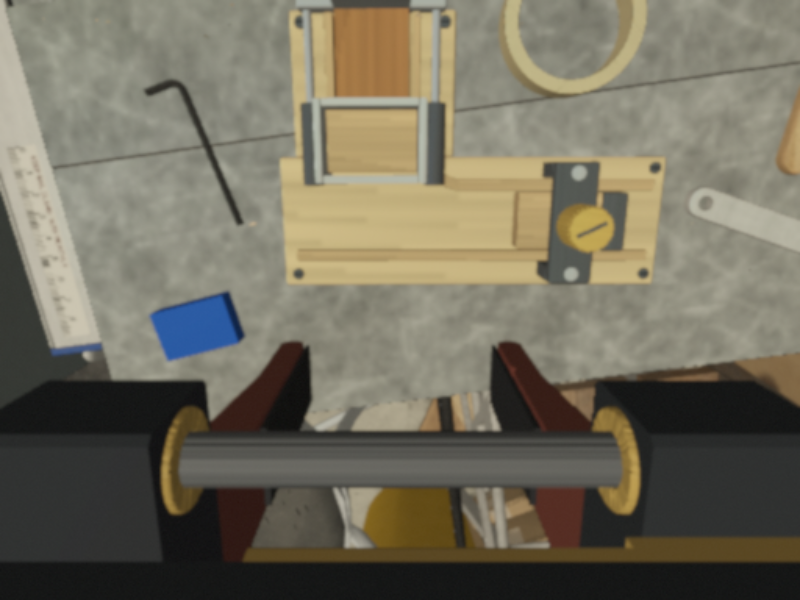

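The slot has turned about 2 rad. I'll measure it precisely, then re-grip and try turning further, to tell a hard stop from finger slip.

```bash
cat >> h.py <<'E'
def slot(c,z):
    # rectify knob top into jig-aligned view, 0.1 mm/px; returns slot angle (ccw from jig x, deg) and view
    s=np.array([[-.02,-.02],[.02,-.02],[.02,.02],[-.02,.02]])
    src=np.float32([px(c,W(.138+a,.002+b,z)) for a,b in s])
    dst=np.float32([[0,400],[400,400],[400,0],[0,0]])
    im=cv2.warpPerspective(c["image"],cv2.getPerspectiveTransform(src,dst),(400,400),flags=cv2.INTER_CUBIC)
    h=cv2.cvtColor(im,cv2.COLOR_BGR2HSV); m=cv2.morphologyEx(((h[...,1]>90)*255).astype(np.uint8),cv2.MORPH_OPEN,np.ones((15,15)))
    return im
E
python3 - <<'E'
from h import *
o=[]
for n,z in (("wrist2",.0795),("wrist3",.0777)): o.append(slot(dict(np.load(n+".npz")),z))
cv2.imwrite("pics/slot.png",np.hstack(o))
E
```

```text
(no output)
```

View pics/slot.png

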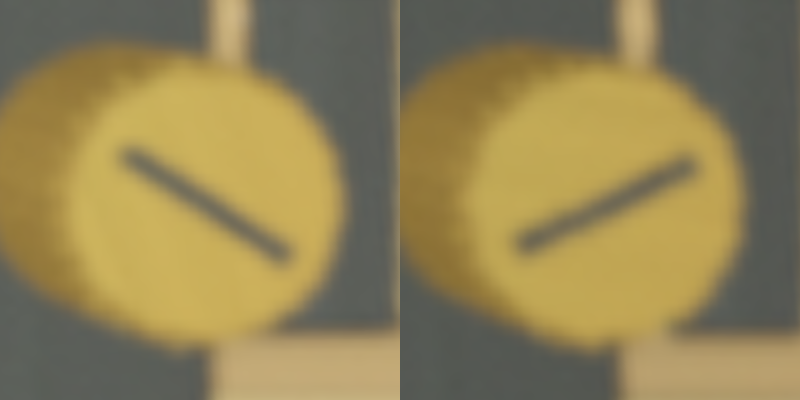

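The slot first lay 32.3° (0.56 rad) clockwise of jig x and now lies at 154.5° (2.70 rad). That is exactly the seat angle if the slot is at zero along jig x, and it fits the sharp torque rise. I'm handing in.

```bash
python3 -c "
from h import *
print(current_clock(),np.round(current_position(),3)); close_job()"
```

```text
32.875 [0.528 0.002 0.239]
the job is handed in; nothing more can be done
```

I loaded the jig in the order you asked and handed the job in at 32.9 s, with the gripper clear of everything. The job gives no verdict back, so these are my own last checks.

- **Feed:** I pushed the slide until the force rose sharply to about 30 N. My measured travel was 54 mm, against the nominal 56 mm. One blank came out into the channel, the slide sprang back, and the next blank dropped.
- **Blank home:** It stopped with its rear edge at jig x = 103 mm and the stop face at about 162 mm. It was still there after clamping.
- **Clamp screw:** I turned it clockwise until the torque rose sharply, at about 2.2 rad of turning, and the fingers slipped on the knob. The slot turned 2.13 rad and the knob sank about 1.8 mm. That puts the final angle at about 2.70 rad if the slot lies along jig x at zero. I assumed that zero direction and did not re-grip to confirm the stop.
- **Other things on the bench:** The hex key, masking tape and blue block had not moved in the last picture. The tape measure was out of that view; I did not go near it.

The top and wrist cameras disagreed by about 4 mm in y. I used their average, and contact with the slide matched it to 0.3 mm.

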